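# Set the height gauge on a spacer block

### The arm

A 7-joint arm with a two-finger parallel gripper is mounted at the origin on a cart in front of the work surface, level with it; the furniture and walls round the work are solid. World frame = base frame: x ahead of the robot, y to its left, z up, the work surface at z = 0. Lengths are in m, angles in degrees, forces in N, time in s.
With the tool pointing down it reaches from about 0.4 to 0.9 m from the base axis. Payload 5.6 kg.
Tool frame: the origin (TCP) lies on the centre line of the jaws, within the pads' length; the fingertips stand 11 mm ahead of it and the grasp point (between the pads) lies 8 mm behind it; z points along the fingers, y is the direction in which the jaws open and shut (so a half turn about z gives the same grasp; the last joint's range is limited). The gripper opens to 92 mm and grips with 3 to 60 N. Pads are 20 mm wide; open, the fingers measure 128 mm over their backs; the gripper's body (75 mm by 189 mm) begins 69 mm behind the grasp point.
Start: joints at [74.083, 26.786, -0.665, 91.828, 0.344, 61.387, -3.226], TCP at [0.151, -0.632, 0.226] pointing down, gripper open.
Joint ranges: [-144.91, 144.91], [-17.63, 115.5], [-89.93, 88.59], [15.96, 139.68], [-74.01, 254.01], [8.47, 105.57], [-167.45, 167.45]. Speed limits (degrees/s): [147.25, 147.25, 180, 180, 180, 180, 180].

### API

Orientations are given as [roll, pitch, yaw] about the fixed x, y, z axes, in that order (R = Rz(yaw) Ry(pitch) Rx(roll)).
In Python, from workcell import arm, effector, solver, status, imaging, close_job gives the robot as it stands. Calls block until the motion is done:
- arm.movep(position, orientation): joint-space move of the TCP to a pose.
- arm.servo_line(position, frame=None, speed=0.15): straight line of the TCP; frame=None keeps the orientation; speed is the mean speed in m/s.
- arm.move_joints(angles): joint-space move.
- effector.open_jaws() and effector.clamp(newtons=None): open the fingers fully, or close them until they stop; newtons is the grip in N (None keeps the last).
- arm.wait(seconds).
- solver.inverse_kinematics(position, orientation): joint angles nearest the present ones, or None.
- status.observe(): the state.
- imaging.read_camera(name): name is "scene" or "top"; returns the picture (400x640x3 uint8, red, green, blue); there is no depth.
- imaging.camera_info(name): a dict with "fx", "fy", "cx", "cy" (pixels), "eye" and "rotation" of the camera in the world. Camera axes: x right, y up, looking along -z (the intrinsics and any distortion apply to the point x, -y, -z); pixel columns grow to the right and rows downward; lengths in m; the calibration is good to about 2 mm. A picture is of the moment at which its call begins. camera_info takes no time and is no camera call.
A pose or a line that the arm cannot do raises arm.Unreachable and nothing moves.
- close_job(): hands the job in, once; it reports no verdict.
The state is a dict: "time_s": time; "qpos": joint angles; "joint_vel": joint speeds; "effort": joint torques, N m; "eef_pos": TCP position; "tool_rot": TCP orientation; "wrist_force": force on the tool from outside, world axes, zero at the start; "torque": the same for the moment, N m; "gripper_width": opening from 0.0 (shut) to 1.0 (fully open).
Only numpy, scipy, OpenCV 4.12 (cv2) and the standard library are available. Lean on these libraries where they do the work, as an engineer would, in place of code of your own. Each camera call takes 0.05 s, during which the arm holds its last target. There are 200 camera calls.

### The job

Slide the blue spacer block lengthwise under the low head of the bench height gauge until it has pushed the stop hidden inside fully home. Then press the black probe knob down gently until the sprung probe tip has met the block and gives a little, and lock that height by swinging the red lever fully round to the back of the gauge. Leave the block and probe like that, and leave the other things on the table where they are.

Things in the scene. Friction and masses are not known exactly. Their poses are not given: they have to be found in the camera images.
- block: Blue plastic spacer block, 30 (its x) x 50 (its y) x 22 mm high, about 80 g, loose on the table, lying flat. Origin: centre of its underside. It goes in lengthwise: its y axis along the gauge's x axis, either way round. To its right and behind stands the solid dispenser with its hanging hoses (world x over 0.6 m, y under 0 m): keep clear of it.
- gauge: Grey bench height gauge fixed to the table. Origin: on the table under its middle; z up; its x axis is the way the block is pushed in, the mouth faces its -x. A straight channel 34 mm wide (y -17 to 17), shut at the back, runs on the table under its head. Feet 6 mm high with screws to 10 mm stick out to y = +-63 mm at x = -13 to 37 mm.
- head_top (a point): Centre of the top of the gauge's head, gauge x = 10, y = 0, z = 60 mm. The head is 80 mm wide (y) and spans gauge x = -27.5 to 47.5 mm; its underside is 25 mm above the table, so the 22 mm block passes with 3 mm of air.
- mouth (a point): Middle of the channel's entrance, level with the head's front face: gauge x = -27.5 mm, y = 0, 11 mm above the table. With the stop fully home the block's near end still stands out 1.5 to 13.5 mm in front of this face (block centre at gauge x = -16 to -4 mm).
- rails (a point): Midway between the front ends of two steel guide rails, gauge x = -56 mm, level with their tops, 9 mm above the table. The rails flare: 69 mm apart inside here, 35 mm apart at the mouth.
- stop_pad (a joint): How far the orange stop pad inside the channel (out of sight) has been pushed in, m: 0 untouched, 0.006 fully home against a hard end. It resists with about 3 N all the way and stays where it is left. Where along the channel it sits is not told by this value and varies by 12 mm.
- probe_tip: Brass tip (8 mm) at the lower end of the gauge's probe, an upright steel rod that slides up and down through the head at gauge x = -3 mm, y = 0. The tip's end lies 44 mm above this origin. It is sprung in the rod: it yields upward by up to 5 mm at 0.5 N per mm. Hidden in the head until lowered.
- probe_knob (a point): Centre of the flat top of the black probe knob (28 mm diameter, 12 mm high). It stands 100 to 108 mm above the table at the start; the tip meets the 22 mm block when it has come down to 86 mm, and the tip's spring is used up at 81 mm.
- probe (a joint): How far the probe has been lowered, m: 0 fully up, 0.030 fully down; 0.022 where the tip meets the block. About 3.5 N of friction holds it wherever it is left.
- lever (a joint): Angle of the red clamp lever about its upright pivot (gauge x = 28, y = 26 mm), rad: at 0 it points along the gauge's +y (out to the side, away from the channel), and it turns clockwise seen from above, its end going towards the gauge's +x (back), to the locked end at 1.3. Needs about 1 N at the end and stays where it is left. It starts at 0 to 0.3.
- lever_end (a point): Middle of the upright red grip pin at the lever's end (14 mm diameter, 66 to 88 mm above the table), 70 mm from the pivot; the arm of the lever is 9 mm thick, 71 mm above the table.
- beaker: Bystander: cream measuring beaker, 71 mm wide, 78 mm high; origin under its middle.
- small_bottle: Bystander: cream bottle, 57 mm wide, 137 mm high; origin under its middle.
- petri: Bystander: covered petri dish, 61 mm wide, 16 mm high; origin under its middle.
- timer: Bystander: flat timer with keys, 52 x 66 x 17 mm; origin under its middle.
- tape: Bystander: roll of tan tape, 100 mm wide, 25 mm high; origin under its middle.
Things that resemble listed ones, but are neither listed nor needed, are in the scene too. There is more than one size of the block; the one meant has the size given above.

How it is judged:
By the outcome, as a careful person would: the job done as asked, in the order asked, and still so for the second after the job is handed in, with the robot touching nothing.
It also fails if it takes over 72 s, if anything falls off the work surface, if the arm or the gripper's body presses on something with over 40 N, if the wrist force passes 120 N, or if a joint passes its speed limit or range.

## Working session

There is one attempt and no reset: what is moved stays moved. The work goes in short steps, each a Python script; the robot and the scene stay as the last script left them, time stands still between calls to the robot, and variables do not carry over. Pictures are saved under pics/ and viewed, about 8 in all and at most 12, crops included, and the job is handed in when it is done.

```bash
mkdir -p pics; ls; python3 - <<'E'
from workcell import imaging,status
import cv2
for n in("scene","top"):
    im=imaging.read_camera(n); cv2.imwrite(f"pics/{n}0.png",im[:,:,::-1])
    print(n,imaging.camera_info(n))
s=status.observe();print(s['time_s'],s['eef_pos'],s['tool_rot'],s['wrist_force'])
E
```

```text
pics
scene {'fx': 499.8772817800182, 'fy': 499.8772817800182, 'cx': 319.49145050685, 'cy': 193.92060308600506, 'eye': array([-0.11539296,  0.86941657,  0.8239984 ]), 'rotation': array([  57.94701587,   -1.23051844, -141.10883476])}
top {'fx': 404.3293631882458, 'fy': 404.3293631882458, 'cx': 323.8768263939841, 'cy': 191.96612297704112, 'eye': array([ 0.4235223 , -0.06735925,  1.27187567]), 'rotation': array([  7.28694029,   1.33032308, -91.61169711])}
0.1 [ 0.15104471 -0.63169362  0.22475069] [-1.79909808e+02  6.96641548e-03  1.34506534e+01] [-0.22363985  0.65043171  0.12439529]
```

View pics/scene0.png

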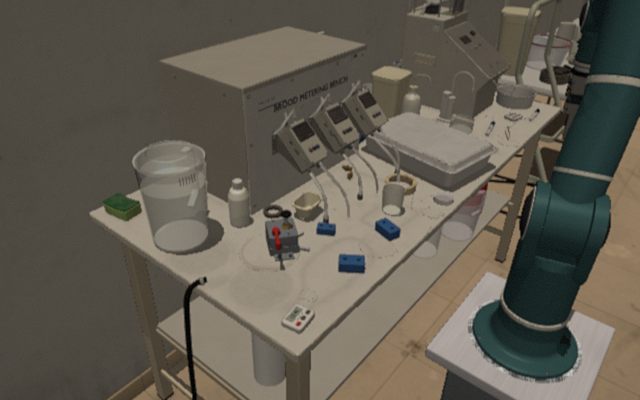

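View pics/top0.png

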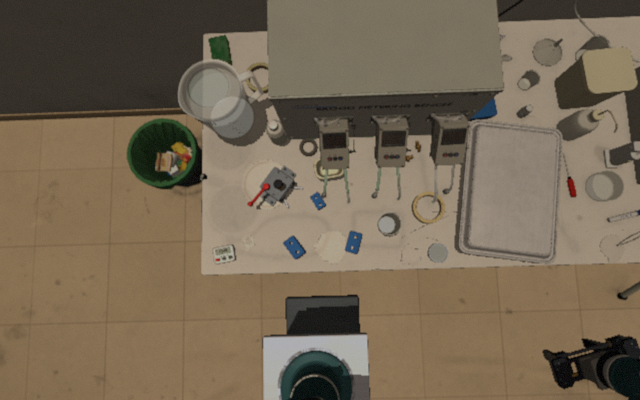

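Three blue candidates, top view (318,200), (294,247) and (354,243). The gauge is at about (275,185), with the red lever pointing lower-left. Next I'll measure the candidates and look closer.

```bash
cat > h.py <<'E'
import numpy as np, cv2
from scipy.spatial.transform import Rotation as R
from workcell import arm, effector, solver, status, imaging, close_job
def cam(n):
    c=imaging.camera_info(n); return c,R.from_euler('xyz',c['rotation'],degrees=True).as_matrix()
def ray(n,uv):
    c,M=cam(n); uv=np.atleast_2d(np.asarray(uv,float))
    d=np.c_[(uv[:,0]-c['cx'])/c['fx'],-(uv[:,1]-c['cy'])/c['fy'],-np.ones(len(uv))]@M.T
    return np.array(c['eye']),d
def onplane(n,uv,z):
    e,d=ray(n,uv); return e+d*((z-e[2])/d[:,2])[:,None]
def proj(n,p):
    c,M=cam(n); q=(np.atleast_2d(p)-c['eye'])@M
    return np.c_[c['cx']+c['fx']*q[:,0]/-q[:,2], c['cy']-c['fy']*q[:,1]/-q[:,2]]
def tri(a,b):
    "two-view point from scene pixel a, top pixel b; returns point, gap"
    e1,d1=ray('scene',a);e2,d2=ray('top',b);d1=d1[0];d2=d2[0]
    s=np.linalg.lstsq(np.c_[d1,-d2],e2-e1,rcond=None)[0]
    p,q=e1+s[0]*d1,e2+s[1]*d2; return (p+q)/2,np.linalg.norm(p-q)
def mask(im,lo,hi): return cv2.inRange(cv2.cvtColor(im,cv2.COLOR_RGB2HSV),lo,hi)
def blobs(m,a=20):
    n,l,st,c=cv2.connectedComponentsWithStats(m); return [(c[i],st[i],l==i) for i in range(1,n) if st[i,4]>=a]
E
python3 - <<'E'
from h import *
S=imaging.read_camera('scene');T=imaging.read_camera('top')
for n,im in(('scene',S),('top',T)):
    m=mask(im,(100,120,40),(125,255,255))
    for c,st,l in blobs(m,40):
        p=cv2.findNonZero(l.astype(np.uint8))[:,0,:]
        w=onplane(n,p,.022 if n=='top' else .011)[:,:2]
        r=cv2.minAreaRect((w*1000).astype(np.float32))
        print(n,'blue',c.round(1),st[4],np.round(r[0]),np.round(r[1],1),round(r[2]))
    m=mask(im,(0,150,80),(8,255,255))|mask(im,(172,150,80),(180,255,255))
    for c,st,l in blobs(m,15): print(n,'red',c.round(1),st, onplane(n,c,.075)[0].round(3))
a=cv2.resize(S[195:285,240:420],None,fx=4,fy=4,interpolation=cv2.INTER_CUBIC)
b=cv2.resize(T[150:270,235:375],None,fx=5,fy=5,interpolation=cv2.INTER_CUBIC)
cv2.imwrite('pics/s1.png',a[:,:,::-1]);cv2.imwrite('pics/t1.png',b[:,:,::-1])
E
```

```text
scene blue [387.1 228.8] 315 [ 431. -134.] [55.9 82.4] 73
scene blue [325.9 228.6] 165 [560. -25.] [44.6 51.3] 37
scene blue [351.4 263.3] 387 [420.  51.] [59.6 62.3] 35
scene red [276.6 236.7] [272 227   9  22  88] [0.578 0.153 0.075]
top blue [486.6 110.5] 231 [ 822. -565.] [39.2 92.7] 41
top blue [317.9 200.6] 98 [558. -24.] [45.1 24.7] 30
top blue [353.4 242. ] 197 [ 427. -129.] [34.8 59.7] 74
top blue [294.1 247. ] 207 [416.  53.] [61.3 35.3] 36
top red [186.2 156.9] [182 154   9   9  37] [0.698 0.372 0.075]
top red [571.6 187.4] [568 179   8  18  95] [ 0.568 -0.774  0.075]
top red [259.4 193.2] [248 183  21  23  84] [0.58  0.149 0.075]
```

View pics/s1.png

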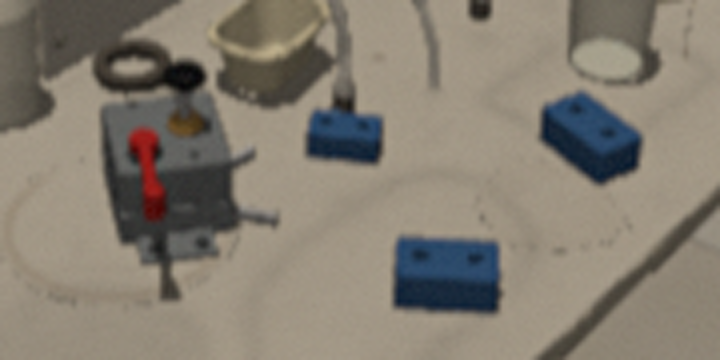

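View pics/t1.png

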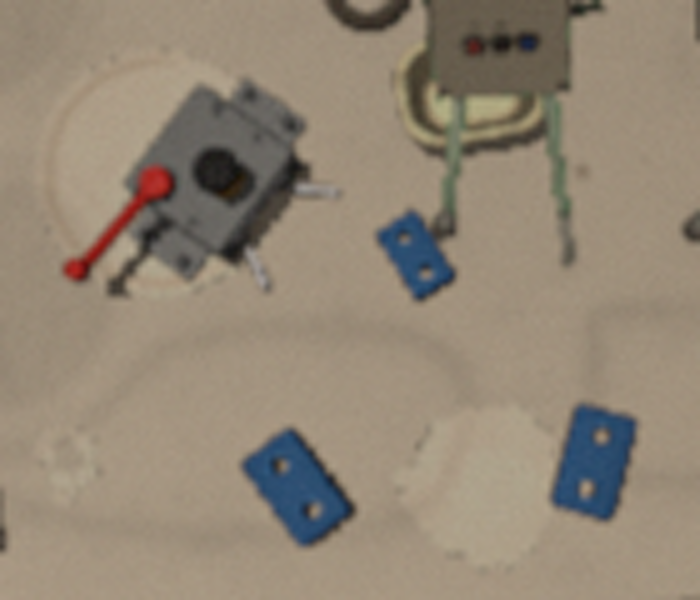

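The scene crop shows the small block beside a hose end (crop 345,137), two bigger blocks, and the gauge with its rails towards the blocks. Candidates in the top view: (318,200) small, next to the dispenser hoses; (294,247) and (354,243), both about 35% larger. The description ("dispenser to its right and behind") points to (318,200). I'll check that with sub-pixel sizes and close crops.

```bash
python3 - <<'E'
from h import *
S=imaging.read_camera('scene');T=imaging.read_camera('top')
K=8
def up(im,x0,y0,w,h,k=K): return cv2.resize(im[y0:y0+h,x0:x0+w],None,fx=k,fy=k,interpolation=cv2.INTER_CUBIC)
for (u,v) in((318,200),(294,247),(354,242)):
    c=up(T,u-16,v-16,32,32).astype(int); d=c[:,:,2]-c[:,:,0]   # blue minus red
    m=((d>(np.percentile(d,3)+np.percentile(d,96))/2)*255).astype(np.uint8)
    cs=max(cv2.findContours(m,0,1)[0],key=cv2.contourArea)[:,0,:]
    px=(cs+.5)/K-.5+[u-16,v-16]
    w=onplane('top',px,.022)[:,:2]*1000
    r=cv2.minAreaRect(w.astype(np.float32)); print(np.round(r[0],1),np.round(r[1],1),round(r[2],1))
a=up(T,244,160,50,52,8);b=up(S,256,200,58,60,7)
out=np.zeros((420,806,3),np.uint8);out[:416,:400]=a;out[:420,400:806]=b
cv2.imwrite('pics/g2.png',out[:,:800,::-1])
print('hose',tri((325.8,220),(324,195.6)))
print('knob',tri((286,213.8),(278.4,184.2)))
print('pin',tri((278,246),(250,203.8)))
E
```

```text
[558.2 -23.3] [49.7 29.8] 30.7
[416.5  54. ] [65.2 39. ] 35.5
[ 427.1 -129.1] [38.7 63.8] 72.7
hose (array([ 0.57365985, -0.04223569,  0.02337564]), np.float64(0.002580954861042105))
knob (array([0.60241573, 0.08936815, 0.09959125]), np.float64(0.002610940326953147))
pin (array([0.54919796, 0.17811853, 0.07541357]), np.float64(0.001612333616821869))
```

View pics/g2.png

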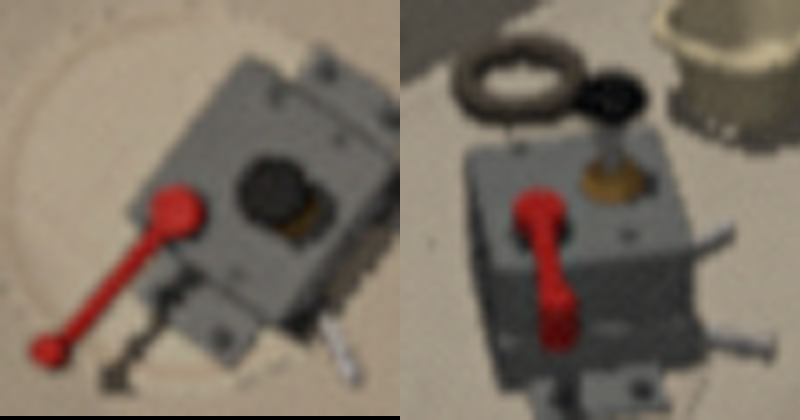

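The chosen block measures 49.7 x 29.8 mm at top view (318,200), so it is the one described. The others are about 64 x 39 mm. In the crop, the head corners are at (252,55), (130,215), (270,330) and (395,175), the knob at (272,193), the lever pivot at (178,212) and the pin at (48,350). Next I'll fit the gauge pose.

```bash
python3 - <<'E'
from h import *
t=lambda x,y:((x+.5)/8-.5+244,(y+.5)/8-.5+160)
s=lambda x,y:((x-400+.5)/7-.5+256,(y+.5)/7-.5+200)
print('blk top',tri((325.8,225.3),(318,200.6)))
print('head corner front+y',tri(s(497,275),t(270,330)),'front-y',tri(s(690,248),t(395,175)))
print('knob',tri(s(612,93),t(272,193)),'pivot',tri(s(540,208),t(178,212)),'pin',tri(s(560,300),t(48,350)))
P=[((252,55),.06,(47.5,-40)),((130,215),.06,(47.5,40)),((270,330),.06,(-27.5,40)),((395,175),.06,(-27.5,-40)),
   ((272,193),.104,(-3,0)),((178,212),.08,(28,26))]
W=np.array([onplane('top',t(*p[0]),p[1])[0,:2]*1000 for p in P]);G=np.array([p[2] for p in P])
wc,gc=W.mean(0),G.mean(0)
r,_=R.align_vectors(np.c_[W-wc,W[:,0]*0],np.c_[G-gc,W[:,0]*0]); M=r.as_matrix()[:2,:2]
o=wc-M@gc; yaw=np.degrees(np.arctan2(M[1,0],M[0,0])); print('gauge',o.round(1),yaw.round(1)); print((W-(o+G@M.T)).round(1).tolist())
pin=onplane('top',t(48,350),.088)[0,:2]*1000; print('pin gauge',((pin-o)@M).round(1))
rail=onplane('top',t(355,380),.009)[0,:2]*1000; print('rail gauge',((rail-o)@M).round(1))
b=np.array([558.2,-23.3]);print('block gauge',((b-o)@M).round(1))
E
```

```text
blk top (array([ 0.55863854, -0.02315942,  0.02264856]), np.float64(0.002487406789505136))
head corner front+y (array([0.5865661 , 0.12230922, 0.03945869]), np.float64(0.0691740479345251)) front-y (array([0.61459917, 0.04924538, 0.00636725]), np.float64(0.019423656115236144))
knob (array([0.60270656, 0.09079118, 0.10334724]), np.float64(0.0008499582204288316)) pivot (array([0.60157565, 0.13057855, 0.07393885]), np.float64(0.0019660502217283306)) pin (array([0.5491937 , 0.17699806, 0.08572192]), np.float64(0.0006022195455728437))
gauge [602.7  92.4] 50.2
[[-1.3, 0.1], [-0.2, -3.9], [2.3, 1.0], [-1.4, 3.9], [1.5, 0.4], [-0.8, -1.5]]
pin gauge [29.9 95.3]
rail gauge [-55.1  33.7]
block gauge [-117.3  -39.9]
```

```bash
cat >> h.py <<'E'
GO=np.array([.6027,.0924]);GY=50.2
def u(a): a=np.radians(a); return np.array([np.cos(a),np.sin(a),0])
def g2w(x,y,z): # gauge mm -> world m
    return np.r_[GO,0]+(x*u(GY)+y*u(GY+90))/1000+[0,0,z/1000]
def pose(tip,jaw,leandir=0,lean=0):
    "tip: fingertip centre (m); jaw: yaw of jaw axis; body leans by lean deg toward yaw leandir. best of both half turns"
    n=u(leandir);L=np.radians(lean);z=-(np.sin(L)*n+np.array([0,0,np.cos(L)]))
    q0=np.array(status.observe()['qpos']);best=None
    for s in(1,-1):
        y=s*u(jaw);y=y-z*(y@z);y/=np.linalg.norm(y)
        M=np.c_[np.cross(y,z),y,z]; e=R.from_matrix(M).as_euler('xyz',degrees=True)
        p=np.asarray(tip)-.011*z; q=solver.inverse_kinematics(p,e)
        if q is not None:
            c=np.abs(np.array(q)-q0).max()
            if best is None or c<best[0]: best=(c,p,e)
    if best is None: raise RuntimeError('no ik')
    return best[1],best[2]
def st(msg=''):
    s=status.observe();print(msg,round(s['time_s'],1),np.round(s['eef_pos'],4),'F',np.round(s['wrist_force'],1),'w',round(s['gripper_width']*92,1));return s
E
python3 - <<'E'
from h import *
b=np.array([.5582,-.0233,0]);bl=30.7
p,e=pose([.45,.0,.22],bl,bl+90,20); arm.movep(p,e); st('wp')
p,e=pose(b+[0,0,.09],bl,bl+90,20); arm.movep(p,e); s=st('above'); print(np.round(s['qpos'],0))
p,e=pose(b+[0,0,.007],bl,bl+90,20); arm.servo_line(p,e,speed=.06); st('down')
cv2.imwrite('pics/k.png',np.hstack([cv2.resize(imaging.read_camera('scene')[170:280,230:400],None,fx=2.35,fy=2.35),cv2.resize(imaging.read_camera('top')[140:250,245:415],None,fx=2.35,fy=2.35)])[:,:,::-1])
E
```

```text
wp 2.8 [0.4483 0.0024 0.2303] F [-0.  -0.3 -0.1] w 91.9
above 3.5 [ 0.556  -0.0194  0.1007] F [-0.3  0.3  0.4] w 91.9
[ 28.  36. -51. 115.  63.  55. -31.]
down 5.0 [ 0.5564 -0.02    0.0177] F [-0.6 -0.1  1.8] w 91.9
```

View pics/k.png

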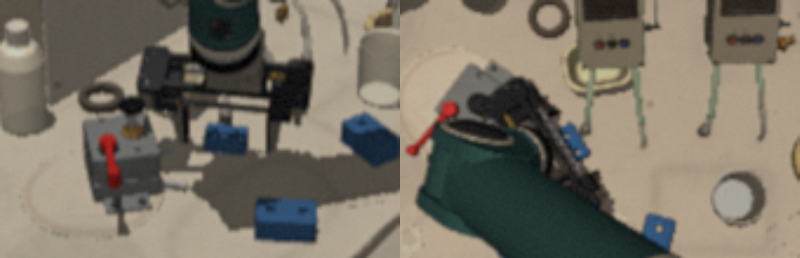

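The crop shows the fingers straddling the block (scene crop 227,137), clear of the hoses and the gauge. Now I'll grip it and carry it to the mouth line.

```bash
python3 - <<'E'
from h import *
effector.clamp(15); st('grip')
s=status.observe(); arm.servo_line(np.array(s['eef_pos'])+[0,0,.012],speed=.08)
for x,y,z in((-130,-15,19),(-114,0,19),(-114,0,8)):
    p,e=pose(g2w(x,y,z),GY,GY+90,20); arm.servo_line(p,e,speed=.08)
st('placed'); effector.open_jaws(); 
p,e=pose(g2w(-118,20,90),GY,GY+90,20); 
s=status.observe(); arm.servo_line(np.array(s['eef_pos'])+[0,0,.05],speed=.12)
p,e=pose(g2w(-170,0,110),GY,GY+180,30); arm.movep(p,e); st('behind')
S=imaging.read_camera('scene');T=imaging.read_camera('top')
cv2.imwrite('pics/k2.png',np.hstack([cv2.resize(S[170:280,230:400],None,fx=2.35,fy=2.35),cv2.resize(T[140:250,245:415],None,fx=2.35,fy=2.35)])[:,:,::-1])
for c,stt,l in blobs(mask(S,(100,120,40),(125,255,255)),40): 
    w=onplane('scene',c,.013)[0,:2]; print(c.round(1),stt[4],(((w-GO)*1000)@np.c_[u(GY)[:2],u(GY+90)[:2]]).round(1))
E
```

```text
grip 5.8 [ 0.5564 -0.02    0.0174] F [-0.9  0.1  3.3] w 49.9
placed 7.4 [0.5265 0.007  0.018 ] F [-0.5 -0.1 -0.6] w 50.3
behind 9.7 [ 0.4899 -0.0417  0.1188] F [-0.  -0.4 -0.8] w 91.9
[387.4 229.2] 315 [-283.    -7.5]
[328.6 237.5] 181 [-114.7    2.5]
[351.4 263.3] 385 [-148.5  116.8]
```

View pics/k2.png

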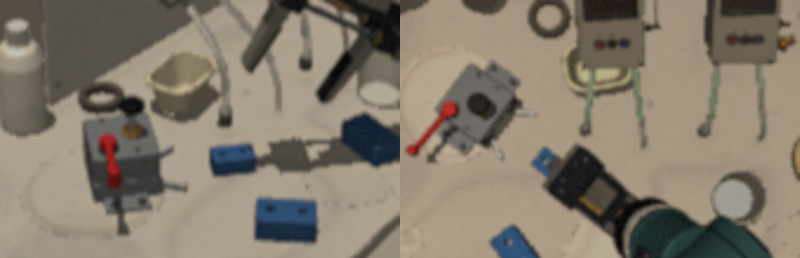

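The block lies at gauge (-114.7, 2.5), aligned with the mouth. Next is push stage 1 with closed fingers leaned back, monitoring force.

```bash
python3 - <<'E'
from h import *
effector.clamp(20)
for x,z,v in((-170,60,.15),(-170,9.5,.1),(-120,9.5,.06)):
    p,e=pose(g2w(x,0,z),GY,GY+180,20); arm.servo_line(p,e,speed=v)
st()
for x in (-108,-97,-88,-82):
    p,e=pose(g2w(x,0,9.5),GY,GY+180,20); arm.servo_line(p,e,speed=.06); s=st(x)
    if np.linalg.norm(s['wrist_force'])>12: break
# back off, turn to jaws across, lean 20
p,e=pose(g2w(-100,0,12),GY,GY+180,20); arm.servo_line(p,e,speed=.15)
p,e=pose(g2w(-120,0,70),GY,GY+180,20); arm.servo_line(p,e,speed=.2)
S=imaging.read_camera('scene');T=imaging.read_camera('top');st()
cv2.imwrite('pics/k3.png',np.hstack([cv2.resize(S[190:270,250:350],None,fx=4,fy=4),cv2.resize(T[150:230,240:340],None,fx=4,fy=4)])[:,:,::-1])
E
```

```text
13.3 [ 0.5233 -0.0028  0.0197] F [-0.2  0.2 -1. ] w 0.3
-108 13.6 [0.5314 0.007  0.02  ] F [0.2 0.  0.5] w 0.6
-97 14.0 [0.5384 0.0155 0.0199] F [ 0.3 -0.3  0.2] w 0.7
-88 14.3 [0.5442 0.0224 0.0199] F [-0.1  0.3 -0. ] w 0.1
-82 14.5 [0.5465 0.024  0.0189] F [-6.9 -8.2  6.6] w 0.3
 15.4 [ 0.5232 -0.0023  0.0794] F [-0.2 -0.5 -0.1] w 0.7
```

View pics/k3.png

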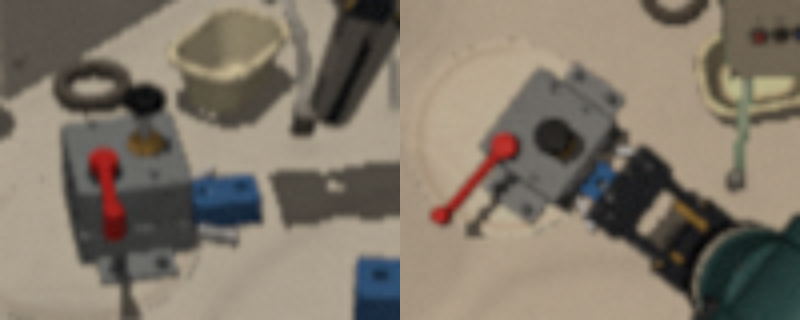

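Block front is at the mouth, but there was an 11 N reaction at the last step (the near rail is visible at (215,235) in the left crop). I'll measure the block's end and yaw from the scene mask before pushing on.

```bash
cat >> h.py <<'E'
def w2g(w): return ((np.atleast_2d(w)[:,:2]-GO)*1000)@np.c_[u(GY)[:2],u(GY+90)[:2]]
def block_scene():
    S=imaging.read_camera('scene')
    B=[b for b in blobs(mask(S,(100,100,30),(125,255,255)),30) if abs(b[0][0]-305)<25 and abs(b[0][1]-238)<15]
    l=B[0][2]; ys,xs=np.nonzero(l)
    cols=np.arange(xs.min(),xs.max()+1); top=np.array([ys[xs==c].min() for c in cols]); bot=np.array([ys[xs==c].max() for c in cols])
    print('cols',cols[0],cols[-1],'n',len(xs)); print('top z22',w2g(onplane('scene',np.c_[cols,top-.5],.022)).round(0).tolist()); print('bot z0',w2g(onplane('scene',np.c_[cols,bot+.5],0.)).round(0).tolist())
E
python3 - <<'E'
from h import *
block_scene()
E
```

```text
cols 298 314 n 169
top z22 [[-33.0, -8.0], [-37.0, -12.0], [-39.0, -12.0], [-42.0, -11.0], [-45.0, -11.0], [-47.0, -10.0], [-50.0, -10.0], [-52.0, -10.0], [-55.0, -9.0], [-58.0, -9.0], [-60.0, -8.0], [-63.0, -8.0], [-66.0, -12.0], [-69.0, -11.0], [-72.0, -11.0], [-73.0, -2.0], [-73.0, 12.0]]
bot z0 [[-32.0, 2.0], [-34.0, 3.0], [-37.0, 3.0], [-39.0, 3.0], [-42.0, 4.0], [-44.0, 9.0], [-47.0, 9.0], [-49.0, 10.0], [-52.0, 10.0], [-54.0, 10.0], [-57.0, 11.0], [-61.0, 7.0], [-63.0, 8.0], [-66.0, 8.0], [-68.0, 8.0], [-71.0, 9.0], [-74.0, 9.0]]
```

```bash
python3 - <<'E'
from h import *
T=imaging.read_camera('top')
print(w2g(onplane('top',[(303-.4,188.4-.4),(288.6-.4,207.6-.4)],.009)).round(1))
print('knob scene/top tri',w2g([[.6027,.0908]]),'from top z.1033',w2g(onplane('top',(278,184.1),.1033)).round(1))
# red parts: pivot (28,26)
m=mask(T,(0,150,60),(8,255,255))|mask(T,(172,150,60),(180,255,255))
for n,im,f in(('top',T,8),):
    b=max([b for b in blobs(m,15) if 240<b[0][0]<275],key=lambda b:b[1][4]); ys,xs=np.nonzero(b[2]); d=cv2.distanceTransform(b[2].astype(np.uint8),2,5); i=np.unravel_index(d.argmax(),d.shape); print(i,w2g(onplane('top',(i[1],i[0]),.08)).round(1))
# block in top view
for c,s,l in blobs(mask(T,(100,100,30),(125,255,255)),8):
    if 270<c[0]<310 and c[1]<215:
        ys,xs=np.nonzero(l); print('blk top',c,s, w2g(onplane('top',np.c_[xs,ys],.022)).round(0).tolist())
E
```

```text
[[-53.8 -42. ]
 [-56.   33.5]]
knob scene/top tri [[-1.22925364 -1.02417552]] from top z.1033 [[-3.4 -0.8]]
(np.int64(186), np.int64(266)) [[26.  25.1]]
blk top [288.9047619  194.88095238] [285 191   9   9  42] [[-28.0, -8.0], [-30.0, -9.0], [-33.0, -11.0], [-30.0, -5.0], [-32.0, -7.0], [-35.0, -9.0], [-37.0, -11.0], [-30.0, -1.0], [-32.0, -3.0], [-34.0, -5.0], [-37.0, -7.0], [-39.0, -8.0], [-42.0, -10.0], [-29.0, 4.0], [-31.0, 2.0], [-34.0, -0.0], [-36.0, -2.0], [-39.0, -4.0], [-41.0, -6.0], [-44.0, -8.0], [-29.0, 8.0], [-31.0, 6.0], [-33.0, 4.0], [-36.0, 2.0], [-43.0, -4.0], [-28.0, 12.0], [-30.0, 10.0], [-33.0, 9.0], [-35.0, 7.0], [-38.0, 5.0], [-30.0, 15.0], [-32.0, 13.0], [-35.0, 11.0], [-37.0, 9.0], [-40.0, 7.0], [-34.0, 15.0], [-37.0, 13.0], [-39.0, 12.0], [-42.0, 10.0], [-44.0, 8.0], [-41.0, 14.0], [-44.0, 12.0]]
```

The rail tips put the gauge axis about 3° off my first fit, so the block is about 4 mm to +y at the mouth and caught on the edge. I'll refine the frame (yaw 52.7), then press lightly on the block's top to drag it back and centre it.

```bash
python3 - <<'E'
import re
s=open('h.py').read()
from h import *
o=g2w(-.2,-.7,0)[:2]
open('h.py','w').write(s.replace("GO=np.array([.6027,.0924]);GY=50.2",f"GO=np.array([{o[0]:.4f},{o[1]:.4f}]);GY=52.7"))
E
python3 - <<'E'
from h import *
J=GY-2.5
def go(x,y,z,j,v): p,e=pose(g2w(x,y,z),j,0,0); arm.servo_line(p,e,speed=v)
go(-70,4,60,J,.15); go(-55,4,40,J,.1); go(-55,4,27,J,.05); f0=np.array(status.observe()['wrist_force'])
for z in np.arange(25,18,-.7):
    go(-55,4,z,J,.03); s=status.observe(); f=np.array(s['wrist_force'])-f0
    if f[2]>5: break
st(f'contact {z:.1f} {f.round(1)}')
go(-67,4,z,J,.04); st('back')
go(-67,0,z,GY,.02); st('side')
go(-67,0,60,GY,.15); go(-110,0,80,GY,.2); block_scene()
E
```

```text
contact 21.5 [-3.1 -2.4  8.8] 18.3 [0.5667 0.0505 0.0335] F [-2.4 -2.4  8.1] w 0.1
back 18.8 [0.5601 0.0416 0.0335] F [1.6 3.2 7. ] w 0.3
side 19.1 [0.5613 0.0405 0.0335] F [-3.6  4.2 10. ] w 0.4
cols 299 317 n 194
top z22 [[-37.0, -10.0], [-40.0, -9.0], [-42.0, -9.0], [-45.0, -8.0], [-47.0, -8.0], [-50.0, -7.0], [-53.0, -7.0], [-55.0, -6.0], [-58.0, -5.0], [-60.0, -5.0], [-63.0, -4.0], [-66.0, -4.0], [-69.0, -8.0], [-72.0, -7.0], [-75.0, -6.0], [-77.0, -6.0], [-80.0, -5.0], [-82.0, -5.0], [-84.0, 0.0]]
bot z0 [[-40.0, -26.0], [-39.0, -8.0], [-39.0, 6.0], [-41.0, 11.0], [-43.0, 11.0], [-46.0, 12.0], [-49.0, 12.0], [-51.0, 13.0], [-54.0, 13.0], [-56.0, 14.0], [-59.0, 15.0], [-62.0, 15.0], [-65.0, 11.0], [-68.0, 12.0], [-70.0, 13.0], [-73.0, 13.0], [-76.0, 14.0], [-78.0, 14.0], [-81.0, 15.0]]
```

```bash
python3 - <<'E'
from h import *
p,e=pose(g2w(-150,0,90),GY,0,0); arm.servo_line(p,e,speed=.25); st()
S=imaging.read_camera('scene');T=imaging.read_camera('top')
a=cv2.resize(S[205:255,275:325],None,fx=8,fy=8,interpolation=cv2.INTER_CUBIC);b=cv2.resize(T[165:215,265:315],None,fx=8,fy=8,interpolation=cv2.INTER_CUBIC)
cv2.imwrite('pics/k4.png',np.hstack([a,b])[:,:,::-1])
E
```

```text
20.3 [ 0.5123 -0.0276  0.1006] F [-0.5 -0.5 -0.3] w 0.5
```

View pics/k4.png

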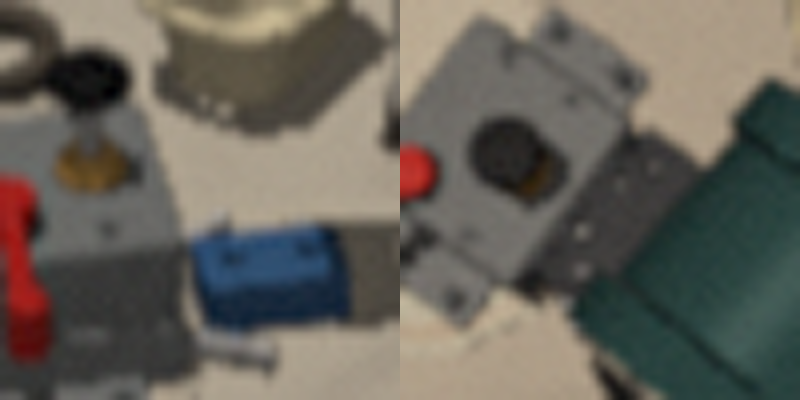

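The crop shows the block just outside the mouth, with top-face corners at about (192,241), (334,228), (349,276), (205,288). The near rail runs (200,342) to (275,352).

```bash
python3 - <<'E'
from h import *
s=lambda P:[((x+.5)/8-.5+275,(y+.5)/8-.5+205) for x,y in P]
c=w2g(onplane('scene',s([(192,241),(334,228),(349,276),(205,288)]),.022));print(c.round(1),c.mean(0).round(1))
for a,b in((0,1),(3,2)): d=c[a]-c[b];print('yaw',np.degrees(np.arctan2(d[1],d[0])).round(1))
print('bottom',w2g(onplane('scene',s([(212,326),(350,318)]),0)).round(1))
print('rail',w2g(onplane('scene',s([(200,342),(275,352)]),.009)).round(1))
print('knob',w2g(onplane('scene',s([(92,75)]),.1033)).round(1), 'collar',w2g(onplane('scene',s([(92,172)]),.062)).round(1))
print('head edge',w2g(onplane('scene',s([(135,120),(182,240)]),.06)).round(1))
E
```

```text
[[-35.6  -9.4]
 [-83.7  -6.5]
 [-82.3  20.3]
 [-34.5  16.7]] [-59.    5.3]
yaw -3.5
yaw -4.4
bottom [[-38.5   9.3]
 [-84.5  14.8]]
rail [[-30.4  28.1]
 [-53.3  38.4]]
knob [[-0.3  4.3]] collar [[-0.6 -0.4]]
head edge [[-20.4 -29.1]
 [-22.2  39.2]]
```

```bash
cat >> h.py <<'E'
def topedge():
    S=imaging.read_camera('scene'); B=[b for b in blobs(mask(S,(100,100,30),(125,255,255)),30) if abs(b[0][0]-305)<25 and abs(b[0][1]-238)<15][0][2]
    ys,xs=np.nonzero(B); cols=np.arange(xs.min()+3,xs.max()-2)
    g=w2g(onplane('scene',[(c,ys[xs==c].min()-.5) for c in cols],.022)); k=np.polyfit(g[:,0],g[:,1],1)
    print('edge y at -60: %.1f yaw %.1f  near end x %.1f'%(np.polyval(k,-60),np.degrees(np.arctan(k[0])),w2g(onplane('scene',(xs.max()+.5,ys[xs==xs.max()].mean()),.013))[0,0]))
E
python3 - <<'E'
from h import *
topedge()
def go(x,y,z,v): p,e=pose(g2w(x,y,z),GY+90,0,0); arm.servo_line(p,e,speed=v)
p,e=pose(g2w(-75,65,80),GY+90,0,0); arm.movep(p,e); s=st(); print(np.round(s['qpos']))
go(-63,65,12,.15); go(-63,36,12,.1); st(); topedge()
for y in (33,31,29.5): go(-63,y,12,.03); topedge()
st()
E
```

```text
edge y at -60: -8.1 yaw -6.5  near end x -82.0
 21.6 [0.5061 0.0716 0.0909] F [-0.3 -0.1  0.3] w 0.0
[ 44.  65. -85. 114.  68.  76.  76.]
 22.6 [0.5363 0.0635 0.0235] F [-0.2  0.9  0.6] w 0.4
edge y at -60: 1.1 yaw -44.8  near end x -55.3
edge y at -60: 1.1 yaw -44.8  near end x -55.3
edge y at -60: 1.1 yaw -44.8  near end x -55.7
edge y at -60: -9.6 yaw -12.2  near end x -55.3
 23.6 [0.5415 0.0595 0.023 ] F [0.3 0.1 0.2] w 0.3
```

```bash
python3 - <<'E'
from h import *
def go(x,y,z,v): p,e=pose(g2w(x,y,z),GY+90,0,0); arm.servo_line(p,e,speed=v)
def look(): go(-100,50,150,.35); topedge()
go(-63,34,12,.1); look()
for y in (28,26.5):
    go(-63,40,14,.35); go(-63,y+4,12,.15); go(-63,y,12,.03); go(-63,y+6,12,.15); look()
st()
E
```

```text
edge y at -60: -10.7 yaw -2.6  near end x -83.0
edge y at -60: -12.4 yaw 0.7  near end x -82.5
edge y at -60: -14.3 yaw -0.1  near end x -83.6
 28.3 [0.5025 0.042  0.1604] F [-0.2 -0.3 -0.5] w 0.7
```

Block is now centred (yaw about 0, edge moved about 6 mm). Pushing in with the fingers leaned back and jaws along the channel, since a crosswise gripper would reach the hoses.

```bash
python3 - <<'E'
from h import *
L=22
def go(x,y,z,v): p,e=pose(g2w(x,y,z),GY,GY+180,L); arm.servo_line(p,e,speed=v)
p,e=pose(g2w(-125,0,80),GY,GY+180,L); arm.movep(p,e)
go(-125,-1,8.5,.2); f0=np.array(status.observe()['wrist_force']); go(-104,-1,8.5,.1)
x=-104
while x<-40:
    x+=3; go(x,min(0,-1+(x+104)/20),8.5,.06); s=status.observe(); f=np.array(s['wrist_force'])-f0; fx=-f@u(GY)
    ac=w2g(np.array(s['eef_pos'])-[0,0,0])[0]+[.011*np.sin(np.radians(L))*1000,0]
    if fx>1.5: print(x,round(fx,1),'fy',round(f@u(GY+90),1),'fz',round(f[2],1),'tip',ac.round(1))
    if fx>9: break
st('end')
E
```

```text
-83 3.8 fy 1.5 fz 3.0 tip [-83.8   0.1]
-44 2.6 fy 1.1 fz 0.2 tip [-44.4   0. ]
-41 2.0 fy 0.8 fz 0.3 tip [-41.2  -0. ]
-38 9.6 fy 2.8 fz 6.4 tip [-40.3  -0.1]
end 35.8 [0.5763 0.0564 0.0179] F [-7.  -7.   5.8] w 0.7
```

```bash
python3 - <<'E'
from h import *
L=22
def go(x,y,z,v): p,e=pose(g2w(x,y,z),GY,GY+180,L); arm.servo_line(p,e,speed=v)
for x in(-37,-36):
    go(x,0,8.5,.04); arm.wait(.2); s=st(x); print(w2g(s['eef_pos'])[0]+[11*np.sin(np.radians(L)),0])
go(-60,0,10,.1); go(-110,0,60,.25)
topedge()
S=imaging.read_camera('scene');T=imaging.read_camera('top')
a=cv2.resize(S[205:255,275:325],None,fx=8,fy=8,interpolation=cv2.INTER_CUBIC);b=cv2.resize(T[165:215,250:300],None,fx=8,fy=8,interpolation=cv2.INTER_CUBIC)
cv2.imwrite('pics/k5.png',np.hstack([a,b])[:,:,::-1]);st()
E
```

```text
-37 36.2 [0.5764 0.0565 0.0178] F [ -9.9 -11.1  10.5] w 0.4
[-40.19062962  -0.16518119]
-36 36.7 [0.5764 0.0565 0.0176] F [-13.7 -13.1  13.8] w 0.4
[-40.15967805  -0.20169581]Traceback (most recent call last):
  File "<stdin>", line 7, in <module>
  File "h.py", line 50, in topedge
    S=imaging.read_camera('scene'); B=[b for b in blobs(mask(S,(100,100,30),(125,255,255)),30) if abs(b[0][0]-305)<25 and abs(b[0][1]-238)<15][0][2]
                                      ~~~~~~~~~~~~~~~~~~~~~~~~~~~~~~~~~~~~~~~~~~~~~~~~~~~~~~~~~~~~~~~~~~~~~~~~~~~~~~~~~~~~~~~~~~~~~~~~~~~~~~~~^^^
IndexError: list index out of range
```

```bash
python3 - <<'E'
from h import *
S=imaging.read_camera('scene');T=imaging.read_camera('top')
for c,s_,l in blobs(mask(S,(100,80,30),(128,255,255)),3):
    if 285<c[0]<325 and 220<c[1]<255:
        ys,xs=np.nonzero(l); print(c.round(1),s_,'near end x, z22/z11/z0',[w2g(onplane('scene',(xs.max()+.5,c[1]),z))[0].round(1).tolist() for z in(.022,.011,0)])
a=cv2.resize(S[205:255,275:325],None,fx=8,fy=8,interpolation=cv2.INTER_CUBIC);b=cv2.resize(T[165:215,250:300],None,fx=8,fy=8,interpolation=cv2.INTER_CUBIC)
cv2.imwrite('pics/k6.png',np.hstack([a,b])[:,:,::-1]);st()
E
```

```text
37.7 [0.5341 0.0022 0.0696] F [-0.2 -0.1 -0.6] w 0.3
```

View pics/k6.png

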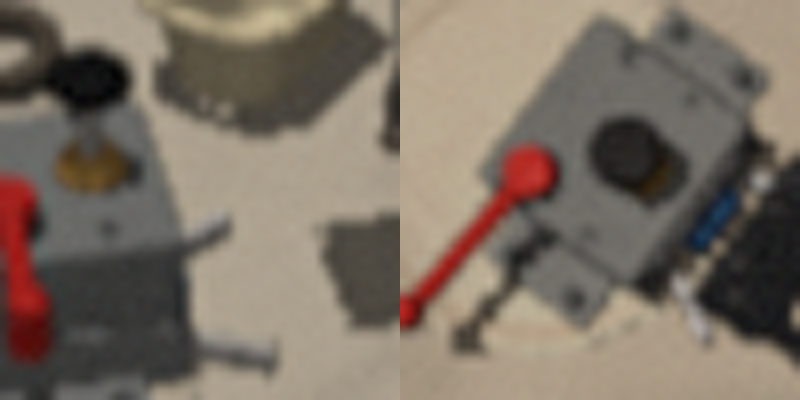

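The block is in; only its near end shows, in the top view at crop (715,220). The force profile fits the stop: about 2.5 N plateau over the last 6 mm, then solid at 19 N with no motion. Knob is still up. Next I'll press it.

```bash
python3 - <<'E'
from h import *
print('near end',w2g(onplane('top',(290.3,193.5),.022)).round(1),w2g(onplane('top',(290.3,193.5),.011)).round(1))
K=np.array([.602,.0905,0])
p,e=pose(g2w(-90,0,150),GY,0,0); arm.servo_line(p,e,speed=.25)
def go(z,v): 
    p,e=pose(K+[0,0,z/1000],GY,0,0); arm.servo_line(p,e,speed=v)
go(150,.25); go(111,.15); f0=np.array(status.observe()['wrist_force'])
for z in (107,104,102,100,96,92,89,87.5,86,85,84,83.2):
    go(z,.04); s=status.observe(); print(z,'tip',round(s['eef_pos'][2]*1000-11,2),'f',(np.array(s['wrist_force'])-f0).round(1))
st(); arm.wait(.2); s=status.observe(); print('tip',round(s['eef_pos'][2]*1000-11,2),(np.array(s['wrist_force'])-f0).round(1))
E
```

```text
near end [[-36.1  -1.7]] [[-34.3  -2.1]]
107 tip 107.51 f [ 0.2 -0.2 -1.6]
104 tip 103.99 f [ 1.1  0.1 -1.6]
102 tip 102.06 f [ 0.3 -0.3 -0.5]
100 tip 100.02 f [ 1.   0.2 -0.7]
96 tip 95.53 f [ 0.7  0.2 -0.7]
92 tip 91.46 f [-0.4  0.1 -2.1]
89 tip 88.65 f [ 0.8 -0.8 -2.1]
87.5 tip 87.34 f [-0.2 -0.8 -1.7]
86 tip 85.95 f [-0.4 -0.4 -0.4]
85 tip 85.01 f [-0.3 -1.   1.1]
84 tip 83.98 f [-0.7 -0.8  1.3]
83.2 tip 83.19 f [-1.5 -1.   2.5]
 42.1 [0.602  0.0904 0.0942] F [-1.8 -0.6  3.7] w 0.5
tip 83.17 [-1.7 -1.1  2.8]
```

```bash
python3 - <<'E'
from h import *
p,e=pose([.602,.0905,.15],GY,0,0); arm.servo_line(p,e,speed=.2)
p,e=pose(g2w(-110,0,150),GY,0,0); arm.servo_line(p,e,speed=.3)
S=imaging.read_camera('scene');st()
print('expected px at z 103,83:',proj('scene',[[.602,.0905,.103],[.602,.0905,.0835]]).round(1).tolist())
for c,s,l in blobs(cv2.inRange(S,(0,0,0),(48,48,48)),12):
    if 265<c[0]<305 and 200<c[1]<245: print(c.round(1),s)
a=cv2.resize(S[195:255,255:325],None,fx=8,fy=8,interpolation=cv2.INTER_CUBIC)
cv2.imwrite('pics/k7.png',a[:,:,::-1])
E
```

```text
43.4 [0.5363 0.0043 0.1604] F [-0.5  0.8  0.6] w 0.2
expected px at z 103,83: [[286.3, 213.1], [286.4, 219.3]]
[271.9 208. ] [267 207  12   4  17]
[274.7 215.1] [265 212  18   5  22]
[286.  221.2] [282 218   9   7  55]
```

View pics/k7.png

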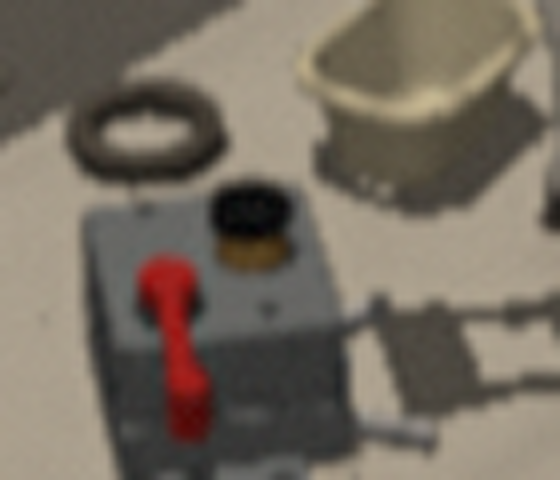

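The knob top is now at crop (250,195), which gives z of about 83 mm, inside the 81–86 window. Now the lever.

```bash
python3 - <<'E'
from h import *
pv=np.array([28,26.])
pin=w2g(onplane('top',((48.5)/8-.5+244,(350.5)/8-.5+160),.088))[0]; print('pin',pin,'a0',np.arctan2(*(pin-pv)))
def go(a,d,z,v):
    r=np.array([np.sin(a),np.cos(a)]);t=np.array([np.cos(a),-np.sin(a)]); q=pv+68*r-d*t
    p,e=pose(g2w(*q,z),GY-np.degrees(a),0,0); arm.servo_line(p,e,speed=v)
p,e=pose(g2w(-20,90,150),GY,0,0); arm.movep(p,e); st('over')
go(0,45,110,.25); go(0,45,72,.2); f0=np.array(status.observe()['wrist_force'])
for a in np.arange(0,1.31,.13):
    go(a,19,72,.12); print(round(a,2),(np.array(status.observe()['wrist_force'])-f0).round(1))
for d in (16,13,10,7,4,1):
    go(1.3,d,72,.05); s=status.observe(); f=np.array(s['wrist_force'])-f0
    t=np.cos(1.3)*u(GY)-np.sin(1.3)*u(GY+90); ft=-f@t; print(d,f.round(1),round(ft,1))
    if ft>6: break
st()
E
```

```text
pin [34.29271934 94.505723  ] a0 0.09159978879810424
over 44.0 [0.5192 0.1325 0.1609] F [ 0.8 -0.5  0.2] w 0.3
0.0 [-0.3 -0.5 -0.6]
0.13 [-1.  -0.4 -1.3]
0.26 [-0.6  0.2 -0.9]
0.39 [-1.1 -0.1 -0.2]
0.52 [-1.  -0.5 -0.4]
0.65 [-0.6 -0.   0.7]
0.78 [-1.4 -1.  -0.7]
0.91 [-1.8 -0.5 -1.9]
1.04 [-0.5 -0.6 -0.1]
1.17 [-0.5  0.1 -1.2]
1.3 [-0.9 -1.   0.1]
16 [-5.3  1.2  0.9] 5.3
13 [-10.8   1.5   4.7] 10.6
 48.3 [0.6087 0.1994 0.0827] F [-10.2   1.9   5.5] w 0.9
```

```bash
python3 - <<'E'
from h import *
s=st(); t=np.cos(1.3)*u(GY)-np.sin(1.3)*u(GY+90)
p0=np.array(s['eef_pos']); arm.servo_line(p0-.03*t,speed=.12)
arm.servo_line(p0-.03*t+[0,0,.11],speed=.2)
p,e=pose([.42,-.05,.25],GY,0,0); arm.movep(p,e)
S=imaging.read_camera('scene');T=imaging.read_camera('top');st()
for c,q,l in blobs(cv2.inRange(S,(0,0,0),(48,48,48)),12):
    if 275<c[0]<300 and 205<c[1]<235: print('knob',c.round(1),q)
print('blue',[(c.round(1).tolist(),int(q[4])) for c,q,l in blobs(mask(T,(100,100,30),(125,255,255)),5) if c[0]<400])
a=cv2.resize(S[190:260,250:330],None,fx=5,fy=5,interpolation=cv2.INTER_CUBIC);b=cv2.resize(T[150:220,240:320],None,fx=5,fy=5,interpolation=cv2.INTER_CUBIC)
cv2.imwrite('pics/k8.png',np.hstack([a,b])[:,:,::-1])
E
```

```text
48.3 [0.6087 0.1994 0.0827] F [-10.2   1.9   5.5] w 0.9
 50.8 [ 0.4205 -0.0491  0.2606] F [-0.1 -0.6 -0.9] w 0.6
knob [275.1 215.1] [266 212  17   5  24]
knob [285.8 221.2] [281 218  10   7  56]
blue [([167.8, 173.8], 5), ([288.7, 192.0], 20), ([356.8, 240.7], 92), ([289.0, 244.8], 77)]
```

View pics/k8.png

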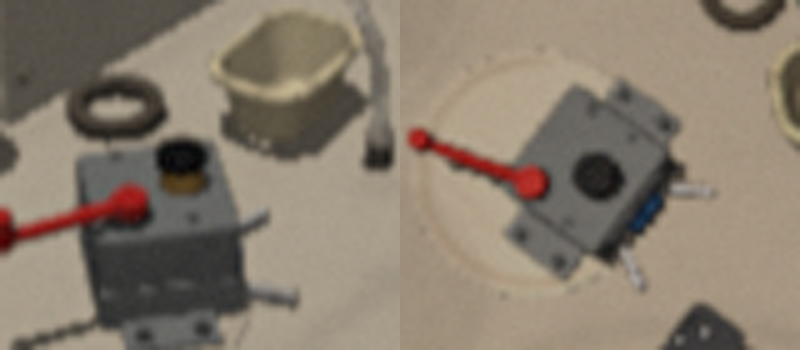

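The lever pin is at top crop (420,138) with the pivot at (530,182). That is world yaw of about 68°, or lever angle of about 1.3. The knob hasn't moved and the block's end is still at (647,212). Handing in.

```bash
python3 -c "
from h import *
st(); close_job()"
```

```text
50.8 [ 0.4205 -0.0491  0.2606] F [-0.1 -0.6 -0.9] w 0.6
the job is handed in; nothing more can be done
```

I slid the 50 x 30 mm block into the gauge, pressed the probe knob down and swung the lever to its locked end, in that order. The job was handed in at 50.8 s with the robot clear of everything.

**Block**
- The first push caught at the mouth with about 11–13 N, because my first gauge fit was about 3° off. I dragged the block back, centred it with side nudges and pushed it in again.
- The second push met about 2–2.6 N over the last few millimetres, then a hard end. Raising the push to 19 N moved it no further.
- My estimates of how far its near end stands out disagreed: about 2 mm from finger position, 7–9 mm from the top view. In the scene view it was hidden. Both values are inside the allowed 1.5–13.5 mm, but the stop is out of sight, so "fully home" rests on the force readings.

**Probe**
- The fingertips reached 83.2 mm and the camera puts the knob top at about 83 mm, inside the 81–86 mm window.
- The expected 3.5 N of friction did not show clearly in the force readings on the way down. The force only rose below 86 mm, to about 2.8 N. The images confirm the knob went down and stayed there.

**Lever**
- It reached its hard end, with about 10 N measured against it. The top view gives an angle of about 1.3 rad.

**Other objects**
- I planned no contact with the other things on the table, and the final crops show nothing disturbed near the gauge. I did not measure the bystanders again at the end, and the arm partly hid the two larger blue blocks.

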